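# Kickstand down and hold the sample board up

## Task

The colour-sample board has toppled forward onto its face on the paint counter, with its kickstand folded along its back. Flip the kickstand down over centre to its stop, then raise the board by its carrying handle so that it stands upright about where it lies, on its bottom rail and the foot of the kickstand, and finish while still gripping the handle, holding the board so that it cannot tip forward again when a customer picks at the chips. Leave the tins and the bottle around it alone.

Things in the scene. Friction and masses are not known exactly. Their poses are not given: they have to be found in the camera images.
- board: Sample board, face down at the start: green frame of 16 mm square tube, 280 (y) x 200 (x) x 16 mm (z), white panel recessed 8 mm below the frame's back, 30 mm wide strap up the middle of the back. 0.65 to 1.0 kg with the stand. Origin: middle of the bottom rail's front edge, on the counter. x points up the board from bottom rail to handle, y across, z out of its back (up at the start).
- handle (a point): Middle of the carrying handle's grip: straight round steel bar, 14 mm diameter, 100 mm long, along the board's y, 40 mm beyond the top rail's outer edge (33 mm clear between them). At x = 240, y = 0, z = 18 mm of the board, so 18 mm above the counter at the start. Axes as the board's. The bar can turn in a gripper.
- hub (a point): Pivot of the kickstand on the back of the board, at x = 124.4, y = 0, z = 28 mm of the board; its axis lies in the board's x-z plane, 30 degrees from z towards x. Axes as the board's.
- stand_foot (a point): Centre of the round rubber foot (18 mm diameter) at the kickstand's end, 120 mm from the hub along a straight 11 mm aluminium rod. Folded, the rod lies along the board's -y, its axis 12 mm above the frame's back. With foot and bottom rail on the counter the board leans back 9 degrees (foot centre 9 mm up); under 1 N at the handle then tips it forward.
- kickstand (a joint): Kickstand angle: 0 folded along the board's -y, 1.57 at its stop, down: then the leg points to (-0.87, 0, 0.5) in the board's x, y, z. It swings in the plane of these two directions, so the foot rises 60 mm on the way: move up with it (pushed level it jams and the board slides). A spring (0.15 N m at both ends) drives it away from dead centre: past 1.0 rad it snaps to the stop.
- rail (a point): Middle of the bottom rail's rear edge (x = 0, y = 0, z = 16 mm of the board): the edge on which the board stands, level and on the counter. Axes as the board's.
- tinter_tin: Bystander: white 1 litre paint tin with black band and a stirring lid with black hand wheel, 108 mm diameter, 185 mm tall, a lever handle out to 82 mm from the axis. Origin under its centre.
- sample_tin: Bystander: small closed steel paint tin with yellow band, 86 mm diameter, 100 mm tall. Origin under its centre.
- water_bottle: Bystander: clear water bottle with blue cap, 66 mm diameter, 210 mm tall. Origin under its centre.

How it is judged (in metres and radians):
On the way, in this order (a step that is already met when the one before it is completed fails the run):
1. the kickstand is flipped down over centre to its stop while the board still lies on its face (value of joint kickstand above 1.45 rad and angle between board's own x axis and vertical above 1.2 rad), for 0.2 s.
2. the board is raised by its handle until it is nearly upright (angle between board's own x axis and vertical below 0.5 rad and contact force between the fingers and board above 1 N), for 0.1 s.
At the end, for the whole second after the job is handed in: Kickstand at its stop (above 1.45 rad); board at rest, bottom rail on the counter (within 10 mm, level to 3 degrees) and the stand foot too (within 11 mm), leaning back 3 to 15 degrees, within 100 mm of where it lay; the gripper within 60 mm of the middle of the handle bar, holding with over 8 N (value of joint kickstand above 1.45 rad and angle between board's own x axis and vertical between 0.05 and 0.26 rad and height (world z) of stand_foot below 0.02 m and height (world z) of rail below 0.01 m and angle between board's own y axis and vertical between 1.51 and 1.63 rad and distance of board from where it was at the start of the episode below 0.1 m and distance between the grasp point and handle below 0.06 m and contact force between the fingers and board above 8 N and linear speed of board below 0.02 m/s); the arm keeps its last pose, push and grip.
It fails at once if a bystander is pushed more than 20 mm (distance of any of tinter_tin, sample_tin, water_bottle from where it was at the start of the episode above 0.02 m).
It fails at once if a bystander is tipped (angle between any of tinter_tin, sample_tin, water_bottle's own z axis and vertical above 0.3 rad).
It also fails if it takes over 64 s, if anything falls off the work surface, if the arm or the gripper's body presses on something with over 40 N, if the wrist force passes 120 N, or if a joint passes its speed limit or range.

## Robot

A 6-joint arm with a two-finger parallel gripper is mounted at the origin on the work surface. World frame = base frame: x ahead of the robot, y to its left, z up, the work surface at z = 0. Lengths are in mm, angles in rad, forces in N, time in s.
With the tool pointing down it reaches from about 275 to 750 mm from the base axis. Payload 10.2 kg.
Tool frame: the origin (TCP) lies midway between the tips of the shut fingers; the grasp point (between the pads) lies grip_depth behind it (grip_depth is the distance from the TCP to the grasp point, in mm); z points along the fingers, y is the line along which they close (so a half turn about z gives the same grasp; the last joint's range is limited). The gripper opens to 85 mm and grips with 20 to 120 N. Pads are 22 mm wide; open, the fingers measure 114 mm over their backs; the gripper's body (76 mm by 85 mm) begins 54 mm behind the grasp point. The pads swing forward as they close: fully open they stand 13 mm farther back than shut.
Start: joints at [-1.408, 0.313, 1.498, -0, 1.331, -0.223], TCP at [197.546, -486.422, 210.294] pointing down, gripper open.
Joint ranges: [-2.94, 2.94], [-0.97, 2.17], [0.19, 2.56], [-1.23, 4.37], [0.02, 3.11], [-2.88, 2.88]. Speed limits (rad/s): [2.39, 2.39, 3.01, 3.14, 3.14, 3.14].

## Interface

Orientations are given as a unit quaternion [w, x, y, z].
In Python, from rig import * gives the robot as it stands.
- The arm moves only by the tool servo_tool, never from a script. Its argument "commands" is a list of rows, each a list of 3 entries, a list of its own where there are three numbers: the gripper command: -1 is fully open, 1 is shut, values between are in proportion, then the shift along the tool's x, y, z in m, then the turn, a rotation vector about the tool's x, y, z in units of 6 degrees (1.0 is 6 degrees). In form: [[grip, [dx, dy, dz], [ax, ay, az]], ...]. A call has 1 to 10 rows; each row shifts and turns the commanded pose from where the row before left it, along the tool's axes as they then stand; what a row does not reach is not made up. A row lasts 1/12 s, in which the tool goes at most 41.7 mm and 7.16 degrees, less where a joint would pass 70% of its speed; a pose out of reach is approached as far as the arm can. A call is refused whole if a number of a shift passes 0.0417 or a number of a turn 1, either way. A call with a gripper value outside its range is refused whole. The fingers move at their own pace and stop on an object; "squeeze" is the grip in N (left out, the last holds). Time passes only in rows, so rows that do not move let the fingers close. It gives the time, the measured TCP pose, the force, the opening and the grip force at its end, in the units of the state.
- sense(): the state, without advancing time (a new reading comes with each control period).
- capture(name): name is "scene" or "top" or "wrist"; returns a dict with "pixels" (400x640x3 uint8, red, green, blue), "z_map" (400x640 float32, mm along the optical axis (not along the pixel's ray), 0 where there is no reading), "fx", "fy", "cx", "cy" (pixels), "rvec" (rotation vector, rad) and "tvec" (3), from world to camera coordinates, as OpenCV has them; the wrist camera has in their place "T_tool_cam" (4x4, takes a point from camera to tool coordinates, whose origin is the TCP and whose axes are the flange's). Camera axes: x right, y down, z forward; pixel columns grow to the right and rows downward; lengths in mm; the calibration is good to about 2 mm. A picture is of the moment at which its call begins: read the wrist's pose just before it.
- finish_job(): hands the job in; it is judged then, once.
The state is a dict: "time_s": time; "joints": joint angles; "dq": joint speeds; "tau": joint torques, N m; "eef_pos": TCP position; "ee_rot": TCP orientation; "force": force on the tool from outside, world axes, zero at the start; "wrist_torque": the same for the moment, N m; "grip_width": opening from 0.0 (shut) to 1.0 (fully open); "grip_force": force on a finger pad.
Only numpy, scipy, OpenCV 4.12 (cv2) and the standard library are available. Lean on these libraries where they do the work, as an engineer would, in place of code of your own. Each camera call takes 0.05 s, during which the arm holds its last target. There are 200 camera calls.

## Working session

There is one attempt and no reset: what is moved stays moved. The work goes in short steps, Python scripts to look and compute and a tool call to move; the robot and the scene stay as the last step left them, time stands still between calls to the robot, and variables do not carry over. Pictures are saved under pics/ and viewed, at most 10 in all, crops included, and the job is handed in when it is done.

Besides the shell and the picture viewer there is one more tool, called after "Call:" as a command line: name --argument value ..., lists and objects as JSON in quotes. servo_tool: Moves the arm, as the interface text tells. Its arguments: {"type":"object","properties":{"commands":{"type":"array"},"squeeze":{"type":"number"}},"required":["commands"]}

```bash
ls; mkdir -p pics; python3 - <<'E'
from rig import *
import cv2,numpy as np,pickle
s=sense();print(s)
d={}
for n in("scene","top"):
    c=capture(n);d[n]=c;cv2.imwrite(f"pics/{n}0.png",c["pixels"][:,:,::-1]);print(n,c["fx"],c["cx"],c["cy"],c["rvec"],c["tvec"])
pickle.dump(d,open("d0.pkl","wb"))
E
```

```text
pics
{'time_s': 0.0, 'joints': array([-1.40841013e+00,  3.13402458e-01,  1.49843960e+00,  2.71247766e-05,
        1.33096226e+00, -2.23363943e-01]), 'dq': array([ 6.71365082e-06,  5.33315949e-04, -3.14605281e-04, -1.06723068e-03,
       -1.35532431e-03, -1.43201985e-03]), 'tau': array([ 1.02904232e-03, -4.12262177e+01, -2.59742332e+01, -1.04283556e-04,
        4.16847717e-03, -8.66050186e-06]), 'eef_pos': array([ 197.50139082, -486.13941178,  209.75846092]), 'ee_rot': array([-6.05149117e-04,  9.81457634e-01,  1.91678235e-01,  3.16344029e-05]), 'force': array([-0.45989934, -0.02367262,  0.39625932]), 'wrist_torque': array([0.01099232, 0.00947726, 0.02946151]), 'grip_force': 0.0, 'grip_width': 0.9993037729001301}
scene 433.48532908621587 317.99044327602974 207.53245777517134 [ 1.63472312  1.65954065 -0.84853337] [ -20.03208182 -260.15316357 1628.01548762]
top 475.68898538980113 324.3174300910976 192.63954539155046 [ 2.21125367 -2.18251759  0.07918727] [  -7.15749994  545.20363901 1256.90264891]
```

View pics/top0.png

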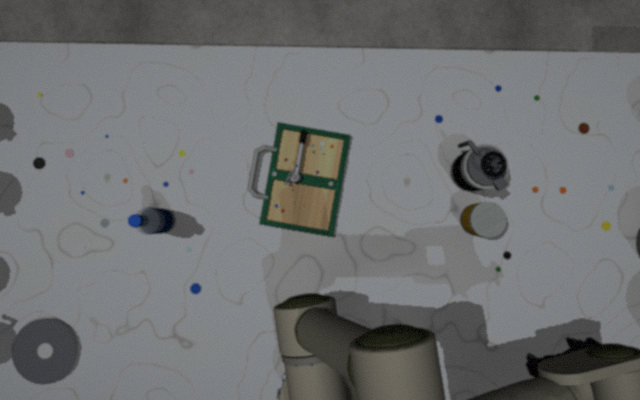

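View pics/scene0.png

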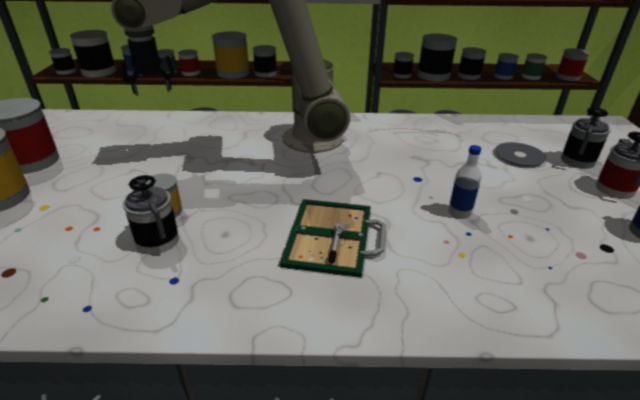

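The top view shows the board around (305,180), with the handle on the left (260,172) pointing to world +y and the kickstand foot at (303,135) pointing away from the robot. The tins are at (485,165–220) and the bottle at (150,220), well clear of the board.

```bash
cat > h.py <<'E'
import numpy as np,cv2
from scipy.spatial.transform import Rotation as R
def ray(c,uv,z):
    "cast pixels onto world plane z"
    M=cv2.Rodrigues(np.array(c["rvec"],float))[0];t=np.array(c["tvec"],float).ravel()
    uv=np.atleast_2d(uv).astype(float)
    d=np.c_[(uv[:,0]-c["cx"])/c["fx"],(uv[:,1]-c["cy"])/c["fy"],np.ones(len(uv))]@M
    o=-M.T@t
    return o+d*((z-o[2])/d[:,2])[:,None]
E
python3 - <<'E'
from h import *
import pickle
c=pickle.load(open("d0.pkl","rb"))["top"]
im=c["pixels"];hsv=cv2.cvtColor(im,cv2.COLOR_RGB2HSV)
m=((hsv[...,0]>65)&(hsv[...,0]<95)&(hsv[...,1]>110)).astype(np.uint8)
n,l,st,_=cv2.connectedComponentsWithStats(m);k=1+np.argmax(st[1:,4]);m=(l==k)
print(st[k])
v,u=np.nonzero(m)
P=ray(c,np.c_[u,v],16)
r=cv2.minAreaRect(P[:,:2].astype(np.float32));print(r,cv2.boxPoints(r))
print("foot,hub,handle",ray(c,[303,137],28),ray(c,[296,178],28),ray(c,[252,171],18))
crop=im[100:260,200:380];cv2.imwrite("pics/crop.png",cv2.resize(crop,None,fx=4,fy=3.7,interpolation=cv2.INTER_CUBIC)[:,:,::-1])
for n,(uv,z) in dict(tinter=([490,163],185),sample=([490,220],100),bottle=([137,221],210)).items(): print(n,ray(c,uv,z))
E
```

```text
[ 261  124   88  112 1016]
((581.1250610351562, 52.46281433105469), (194.1730194091797, 273.02435302734375), 80.86589050292969) [[430.93185 -21.72184]
 [700.4941  -65.06333]
 [731.31824 126.64747]
 [461.75604 169.98895]]
foot,hub,handle [[692.5534787   58.90297133  28.        ]] [[582.47291012  75.78782324  28.        ]] [[600.53743377 194.19680568  18.        ]]
tinter [[ 609.84000398 -384.90703253  185.        ]]
sample [[ 477.21770814 -414.57586493  100.        ]]
bottle [[464.05634707 422.82948188 210.        ]]
```

View pics/crop.png

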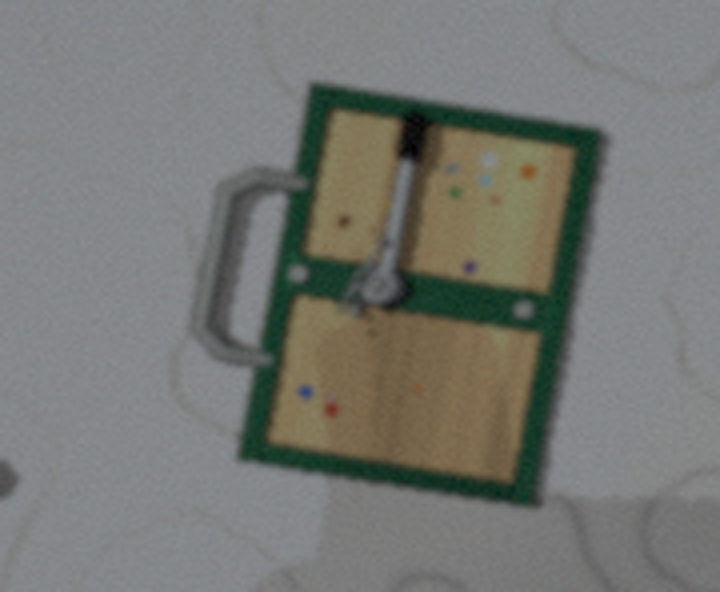

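Call:
servo_tool --commands '[[1,[0,0,0],[0,0,0.87]],[1,[0,0,0],[0,0,0.87]],[1,[0,0,0],[0,0,0.87]],[1,[0,0,0],[0,0,0.87]],[1,[0,0,0],[0,0,0.87]],[1,[0,0,0],[0,0,0.87]],[1,[0,0,0],[0,0,0]]]' --squeeze 30

```text
time_s: 0.68
eef_pos: [197.5, -486.3, 210.0]
ee_rot: [-0.0, 0.997, -0.082, -0.0]
force: [-0.3, -0.4, -0.1]
grip_width: 0.008
grip_force: 0.0
```

```bash
cat >> h.py <<'E'
bx=np.array([.159,.987,0]);bx/=np.linalg.norm(bx);k=np.array([0,0,1.]);by=np.cross(k,bx)
O=np.array([565.2,-46.2,0])
def B(x,y,z): return O+x*bx+y*by+z*k
hub=B(124.4,0,28);e1=-by;e2=-.866*bx+.5*k
def rot(tilt):  # tool x=-by, y=-bx, z down, then turn about tool x by -tilt deg
    return R.from_matrix(np.c_[-by,-bx,-k])*R.from_rotvec([-np.deg2rad(tilt),0,0])
def cur(s): 
    q=np.array(s["ee_rot"]);return np.array(s["eef_pos"]),R.from_quat(q[[1,2,3,0]])
def need(s,p,r):
    P,Q=cur(s)
    print("shift mm",np.round(Q.inv().apply(p-P),1),"turn units",np.round((Q.inv()*r).as_rotvec(degrees=True)/6,2))
def flip(th,rr=82,off=21,d=10,tilt=12):
    r=rot(tilt);s,c=np.sin(th),np.cos(th)
    return hub+rr*(c*e1+s*e2)+r.apply([off*s,-off*c,d]),r
E
python3 - <<'E'
from rig import *;from h import *
import rig
s=sense();print(s["eef_pos"],s["joints"],[n for n in dir(rig) if not n.startswith("_")],getattr(rig,"grip_depth",None))
p,r=flip(0,off=30);print(p);need(s,p+[0,0,90],r)
E
```

```text
[ 197.50668314 -486.25849122  209.98593085] [-1.40842751e+00  3.13197488e-01  1.49811403e+00  7.99380314e-06
  1.33101670e+00  3.26426103e-01] ['PlanningError', 'capture', 'finish_job', 'grip_depth', 'sense'] 18.700000000000003
[670.2776848   90.49325789  11.98117327]
shift mm [ 372.3 -646.1  108.4] turn units [-2.01  0.01 -0.04]
```

Call:
servo_tool --commands '[[1,[0.0186,-0.0323,0],[0,0,0]],[1,[0.0186,-0.0323,0],[0,0,0]],[1,[0.0186,-0.0323,0],[0,0,0]],[1,[0.0186,-0.0323,0],[0,0,0]],[1,[0.0186,-0.0323,0],[0,0,0]],[1,[0.0186,-0.0323,0],[0,0,0]],[1,[0.0186,-0.0323,0],[0,0,0]],[1,[0.0186,-0.0323,0],[0,0,0]],[1,[0.0186,-0.0323,0],[0,0,0]],[1,[0.0186,-0.0323,0],[0,0,0]]]'

```text
time_s: 1.52
eef_pos: [433.7, -195.7, 210.3]
ee_rot: [-0.0, 0.997, -0.079, -0.0]
force: [-0.7, -1.0, 0.9]
grip_width: -0.0
grip_force: 0.0
```

Call:
servo_tool --commands '[[1,[0.0186,-0.0323,0],[0,0,0]],[1,[0.0186,-0.0323,0],[0,0,0]],[1,[0.0186,-0.0323,0],[0,0,0]],[1,[0.0186,-0.0323,0],[0,0,0]],[1,[0.0186,-0.0323,0],[0,0,0]],[1,[0.0186,-0.0323,0],[0,0,0]],[1,[0.0186,-0.0323,0],[0,0,0]],[1,[0,0,0],[-0.67,0,0]],[1,[0,0,0],[-0.67,0,0]],[1,[0,0,0],[-0.66,0,0]]]'

```text
time_s: 2.35
eef_pos: [597.8, 5.4, 210.1]
ee_rot: [0.106, 0.991, -0.078, -0.009]
force: [0.2, -0.2, 0.1]
grip_width: 0.001
grip_force: 0.0
```

```bash
python3 - <<'E'
from rig import *;from h import *
s=sense();print(s["eef_pos"],s["joints"])
c=capture("wrist");cv2.imwrite("pics/w1.png",c["pixels"][:,:,::-1])
T=np.array(c["T_tool_cam"]);P,Q=cur(s)
import pickle;pickle.dump((c,P,Q.as_matrix()),open("w1.pkl","wb"));print(T)
p,r=flip(0,off=30);need(s,p+[0,0,60],r)
E
```

```text
[597.79962945   5.35543361 210.05436813] [-0.08832401  0.50858781  1.22921606 -0.21473967  1.4228005   1.67326559]
[[-6.52708699e-04 -9.49386350e-01 -3.14110063e-01  8.26548147e+01]
 [ 9.99999766e-01 -5.54798254e-04 -4.01103535e-04  9.59796133e-01]
 [ 2.06534506e-04 -3.14110251e-01  9.49386490e-01 -1.65022849e+02]
 [ 0.00000000e+00  0.00000000e+00  0.00000000e+00  1.00000000e+00]]
shift mm [  58.4 -122.4  114.7] turn units [0.03 0.   0.03]
```

View pics/w1.png

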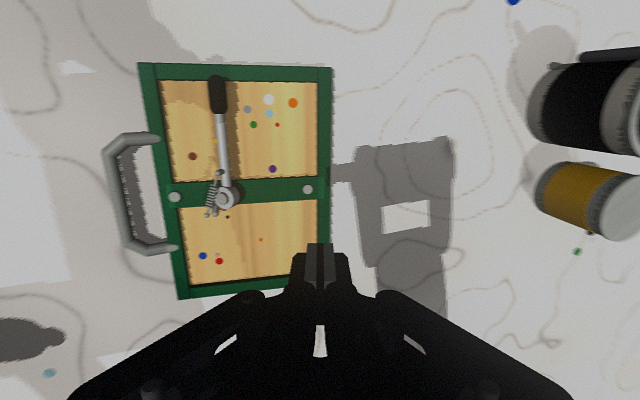

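The wrist view shows the kickstand rod from the hub (226,195) to the foot (217,90), the frame corners (138,63), (332,67) and (178,299), and the handle bar centred near (119,195).

```bash
cat >> h.py <<'E'
def wcam(c,P,M):
    T=np.eye(4);T[:3,:3]=M;T[:3,3]=P
    W=np.linalg.inv(T@np.array(c["T_tool_cam"]))
    d=dict(c);d["rvec"]=cv2.Rodrigues(W[:3,:3])[0];d["tvec"]=W[:3,3];return d
E
python3 - <<'E'
from h import *;import pickle
c=wcam(*pickle.load(open("w1.pkl","rb")))
for n,uv,z in [("TL",[138,63],16),("BL",[332,67],16),("TR",[178,299],16),("rivetTop",[175,197],16),("rivetBot",[308,189],16),("hub",[226,197],35),("foot",[217,82],30),("rod",[222,140],28),("bar",[119,195],25)]:
    p=ray(c,uv,z)[0];q=p-O;print(n,p.round(1),"board",(q@bx).round(1),(q@by).round(1))
E
```

```text
TL [735.3 126.9  16. ] board 198.0 -140.4
BL [704.4 -69.2  16. ] board -0.6 -141.1
TR [461.7 171.9  16. ] board 198.8 136.9
rivetTop [594. 135.  16.] board 183.4 0.4
rivetBot [569.5 -18.3  16. ] board 28.3 0.2
hub [586.9  77.4  35. ] board 125.4 -1.8
foot [706.3  56.1  30. ] board 123.4 -123.1
rod [648.6  66.3  28. ] board 124.3 -64.5
bar [611.  185.9  25. ] board 236.4 -8.3
```

Call:
servo_tool --commands '[[1,[0.0097,-0.0204,0.0191],[0,0,0]],[1,[0.0097,-0.0204,0.0191],[0,0,0]],[1,[0.0097,-0.0204,0.0191],[0,0,0]],[1,[0.0097,-0.0204,0.0191],[0,0,0]],[1,[0.0097,-0.0204,0.0191],[0,0,0]],[1,[0.0097,-0.0204,0.0191],[0,0,0]],[1,[0,0,0],[0,0,0]]]'

```text
time_s: 2.98
eef_pos: [669.0, 92.2, 66.5]
ee_rot: [0.104, 0.992, -0.078, -0.013]
force: [-1.3, -0.4, -0.9]
grip_width: -0.001
grip_force: 0.0
```

```bash
python3 - <<'E'
from rig import *;from h import *
s=sense();print(s["eef_pos"],s["joints"])
p,r=flip(0,off=30);need(s,p+[0,0,2],r)
T=np.r_[0:1.26:.1];C=np.array([rot(12).inv().apply(flip(t)[0]) for t in T]);C0=rot(12).inv().apply(p+[0,0,2])
print(np.round(np.diff(np.r_[[C0],C],axis=0),1)); print([flip(t)[0].round() for t in (0,.6,1.2)])
E
```

```text
[669.02870652  92.23240536  66.53206748] [ 0.04698979  0.82332124  1.06961047 -0.21002129  1.30598951  1.83491961]
shift mm [ 2.  -9.4 51.7] turn units [-0.01  0.08  0.04]
[[ 0.   8.6  2. ]
 [ 1.7  7.9 -2.5]
 [ 0.9  8.  -2.5]
 [ 0.   8.1 -2.5]
 [-0.8  8.  -2.4]
 [-1.7  7.9 -2.3]
 [-2.5  7.7 -2.2]
 [-3.3  7.5 -2. ]
 [-4.1  7.1 -1.9]
 [-4.8  6.7 -1.7]
 [-5.4  6.2 -1.5]
 [-6.1  5.7 -1.3]
 [-6.6  5.1 -1. ]]
[array([669.,  82.,  14.]), array([659.,  39.,  38.]), array([624.,   9.,  55.])]
```

Descend, then check for contact.

Call:
servo_tool --commands '[[1,[0.0005,-0.0023,0.0129],[0,0,0]],[1,[0.0005,-0.0023,0.0129],[0,0,0]],[1,[0.0005,-0.0024,0.0129],[0,0,0]],[1,[0.0005,-0.0024,0.0129],[0,0.08,0.04]],[1,[0,0,0],[0,0,0]]]'

```text
time_s: 3.4
eef_pos: [670.5, 87.6, 17.5]
ee_rot: [0.105, 0.991, -0.082, -0.006]
force: [-0.3, -0.3, -0.5]
grip_width: 0.003
grip_force: 0.0
```

```bash
python3 - <<'E'
from rig import *;from h import *
s=sense();p,r=flip(0);need(s,p,r)
c=capture("wrist");cv2.imwrite("pics/w2.png",c["pixels"][:,:,::-1])
E
```

```text
shift mm [-0.6  5.1  4.8] turn units [ 0.01 -0.04 -0.05]
```

View pics/w2.png

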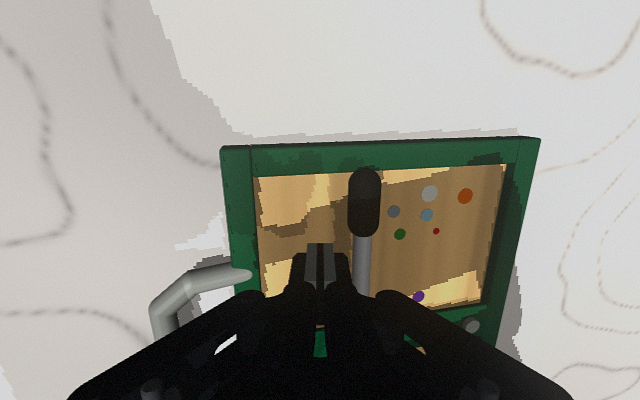

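The fingers stand just on the +x side of the rod at (320,270), with the rod at (363,260). Now push along the arc.

Call:
servo_tool --commands '[[1,[0,0.0025,0.0035],[0,0,0]],[1,[0,0.0025,0],[0,0,0]],[1,[0.0008,0.004,-0.001],[0,0,0]],[1,[0.0008,0.004,-0.0013],[0,0,0]],[1,[0.0005,0.004,-0.0013],[0,0,0]],[1,[0.0004,0.004,-0.0013],[0,0,0]],[1,[0,0.004,-0.0013],[0,0,0]],[1,[0,0.004,-0.0013],[0,0,0]],[1,[-0.0004,0.004,-0.0012],[0,0,0]],[1,[-0.0004,0.004,-0.0012],[0,0,0]]]'

```text
time_s: 4.28
eef_pos: [667.9, 53.4, 34.5]
ee_rot: [0.105, 0.991, -0.082, -0.004]
force: [0.2, -0.3, -0.9]
grip_width: -0.001
grip_force: 0.0
```

```bash
python3 - <<'E'
from rig import *;from h import *
s=sense();p,r=flip(.4);need(s,p,r);print(s["force"])
c=capture("wrist");cv2.imwrite("pics/w3.png",c["pixels"][:,:,::-1])
E
```

```text
shift mm [-1.9  0.2  4.5] turn units [ 0.   -0.08 -0.05]
[ 0.15968506 -0.28248597 -0.86786748]
```

View pics/w3.png

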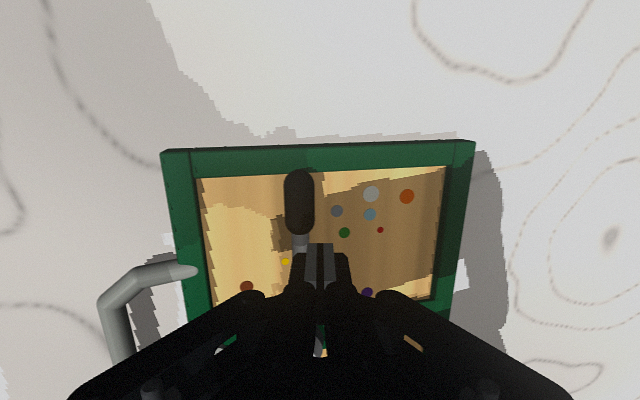

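The fingertip turned out thinner than I assumed, so it rose before touching and passed over the rod. The rod is still folded. I'll lift, tilt more, and go in again deeper and closer.

Call:
servo_tool --commands '[[1,[0,0,-0.02],[0,0,0]],[1,[0,-0.01,-0.02],[0,0,0]],[1,[0,-0.02,0],[-0.67,0,0]],[1,[0,-0.02,0],[-0.67,0,0]],[1,[0,0,0],[-0.66,0,0]],[1,[0,0,0],[0,0,0]]]'

```text
time_s: 4.83
eef_pos: [676.2, 112.8, 59.8]
ee_rot: [0.209, 0.975, -0.078, -0.013]
force: [-0.8, -0.1, -0.2]
grip_width: -0.001
grip_force: 0.0
```

```bash
cat >> h.py <<'E'
def flip(th,rr=82,gap=0,z0=11.5,tilt=24):
    r=rot(tilt);s,c=np.sin(th),np.cos(th);t=np.deg2rad(tilt)
    off=5.5+6*c+11*s+gap;d=(28-11.5*np.sin(t)-z0)/np.cos(t)
    return hub+rr*(c*e1+s*e2)+r.apply([off*s,-off*c,d]),r
E
python3 - <<'E'
from rig import *;from h import *
s=sense();print(s["eef_pos"],capture("wrist")["fx"])
p,r=flip(0,gap=8);p[2]=11.5;need(s,p+[0,0,40],r);need(s,p,r)
c=wcam(capture("wrist"),*(lambda a:(a[0],a[1].as_matrix()))(cur(s)));cv2.imwrite("pics/w4.png",c["pixels"][:,:,::-1])
T=np.r_[0:1.31:.1];C=np.array([r.inv().apply(flip(t)[0]) for t in T]);C0=r.inv().apply(p)
print(np.round(np.diff(np.r_[[C0],C],axis=0),1))
# board check: green outline from wrist
hsv=cv2.cvtColor(c["pixels"],cv2.COLOR_RGB2HSV)
m=(hsv[...,0]>60)&(hsv[...,0]<95)&(hsv[...,1]>110)
v,u=np.nonzero(m);q=ray(c,np.c_[u,v],16)-O;a,b=q@bx,q@by;print(np.percentile(a,[.3,99.7]),np.percentile(b,.3))
E
```

```text
[676.19875897 112.84832239  59.80488536] 299.8971800744273
shift mm [-2.4 31.  23. ] turn units [ 0.03 -0.06 -0.02]
shift mm [-2.6 14.7 59.5] turn units [ 0.03 -0.06 -0.02]
[[ 0.   6.7  3. ]
 [ 0.8  7.1 -0.9]
 [ 0.2  7.3 -0.8]
 [-0.4  7.4 -0.8]
 [-1.1  7.4 -0.8]
 [-1.8  7.4 -0.8]
 [-2.6  7.3 -0.7]
 [-3.3  7.1 -0.7]
 [-4.   6.9 -0.6]
 [-4.8  6.5 -0.6]
 [-5.5  6.1 -0.5]
 [-6.2  5.6 -0.4]
 [-6.8  5.  -0.4]
 [-7.4  4.3 -0.3]]
[-24.75163085 315.85762006] -139.81927419088996
```

Call:
servo_tool --commands '[[1,[-0.0026,0.0145,0.0095],[0,-0.06,0]],[1,[0,0,0.0125],[0,0,0]],[1,[0,0,0.0125],[0,0,0]],[1,[0,0,0.0125],[0,0,0]],[1,[0,0,0.0115],[0,0,0]],[1,[0,0,0],[0,0,0]]]'

```text
time_s: 5.43
eef_pos: [667.2, 72.4, 11.3]
ee_rot: [0.207, 0.975, -0.082, -0.018]
force: [-0.3, -0.5, -2.0]
grip_width: -0.001
grip_force: 0.0
```

```bash
python3 - <<'E'
from rig import *;from h import *
s=sense();p,r=flip(0);need(s,p,r);print(s["force"])
E
```

```text
shift mm [0.2 3.5 1.3] turn units [ 0.01  0.04 -0.06]
[-0.26121518 -0.52472461 -2.03280776]
```

Call:
servo_tool --commands '[[1,[0,0.0035,0.001],[0,0,0]],[1,[0.0004,0.0035,-0.0004],[0,0,0]],[1,[0.0004,0.0035,-0.0004],[0,0,0]],[1,[0.0001,0.0037,-0.0004],[0,0,0]],[1,[0.0001,0.0037,-0.0004],[0,0,0]],[1,[-0.0002,0.0037,-0.0004],[0,0,0]],[1,[-0.0002,0.0037,-0.0004],[0,0,0]],[1,[-0.0005,0.0037,-0.0004],[0,0,0]],[1,[-0.0006,0.0037,-0.0004],[0,0,0]],[1,[0,0,0],[0,0,0]]]'

```text
time_s: 6.27
eef_pos: [663.2, 44.7, 30.0]
ee_rot: [0.207, 0.975, -0.082, -0.015]
force: [0.5, -0.2, -0.3]
grip_width: 0.004
grip_force: 0.0
```

```bash
python3 - <<'E'
from rig import *;from h import *
s=sense();p,r=flip(.4);need(s,p,r);print(s["force"])
c=capture("wrist");cv2.imwrite("pics/w5.png",c["pixels"][:,:,::-1])
E
```

```text
shift mm [-0.8 -0.5  3.7] turn units [-0.   -0.01 -0.07]
[ 0.46806301 -0.20425439 -0.3079719 ]
```

View pics/w5.png

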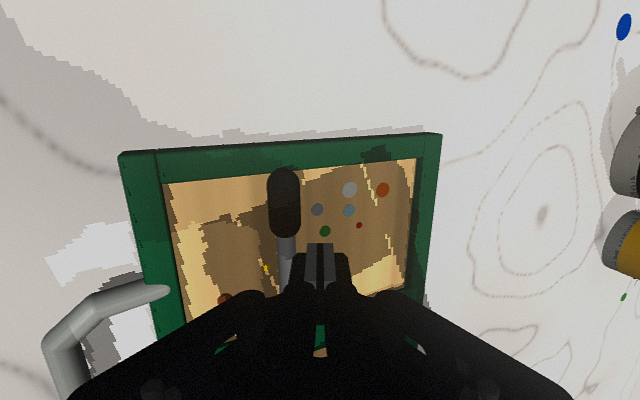

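```bash
python3 - <<'E'
from rig import *;from h import *
s=sense();P,Q=cur(s);c=wcam(capture("wrist"),P,Q.as_matrix())
for n,uv,z in [("foot",[284,190],28),("footend",[283,168],28),("rod",[286,250],28),("TL",[118,152],16),("BL",[442,134],16),("rod at z40",[286,250],40),("bar",[60,340],18)]:
    q=ray(c,uv,z)[0]-O;print(n,(q@bx).round(1),(q@by).round(1))
    Z=c["z_map"][uv[1],uv[0]];print("  depth",Z)
    if Z>0:
        M=cv2.Rodrigues(c["rvec"])[0];X=M.T@(np.array([(uv[0]-c["cx"])/c["fx"],(uv[1]-c["cy"])/c["fy"],1])*Z-c["tvec"])-O;print("  3d",(X@bx).round(1),(X@by).round(1),X[2].round(1))
q=P-O;print("tcp",q@bx,q@by,P[2])
c=capture("top");cv2.imwrite("pics/top2.png",c["pixels"][:,:,::-1])
E
```

```text
foot 124.9 -117.6
  depth 154.30647
  3d 128.1 -120.8 38.3
footend 124.9 -129.9
  depth 160.27692
  3d 125.3 -130.2 29.3
rod 125.5 -80.7
  depth 169.19011
  3d 127.4 -84.4 34.6
TL 200.3 -142.5
  depth 150.74936
  3d 202.7 -140.6 2.3
BL 1.4 -140.5
  depth 214.3686
  3d 2.7 -140.7 17.3
rod at z40 129.0 -87.3
  depth 169.19011
  3d 127.4 -84.4 34.6
bar 241.7 -51.6
  depth 142.23523
  3d 238.1 -57.5 26.5
tcp 105.66036803304105 -82.30551631169814 29.736200691987353
```

Call:
servo_tool --commands '[[1,[0,0,-0.02],[0,0,0]],[1,[0,-0.018,-0.015],[0,0,0]],[1,[0,-0.018,0],[0,0,0]],[1,[0,0,0],[0,0,0]]]'

```text
time_s: 6.75
eef_pos: [670.8, 94.9, 45.8]
ee_rot: [0.207, 0.975, -0.08, -0.016]
force: [-0.3, 0.2, -1.2]
grip_width: -0.002
grip_force: 0.0
```

```bash
python3 - <<'E'
from rig import *;from h import *
s=sense();p,r=flip(0,gap=6);p[2]=11;need(s,p,r);print(s["eef_pos"])
E
```

```text
shift mm [ 0.2  5.1 40.3] turn units [-0.01 -0.01 -0.04]
[670.80300446  94.91403403  45.79094415]
```

Call:
servo_tool --commands '[[1,[0,0.003,0.0125],[0,0,0]],[1,[0,0,0.0125],[0,0,0]],[1,[0,0,0.01],[0,0,0]],[1,[0,0,0.004],[0,0,0]],[1,[0,0,0],[0,0,0]],[1,[0,0,0],[0,0,0]]]'

```text
time_s: 7.25
eef_pos: [668.1, 73.2, 12.3]
ee_rot: [0.207, 0.975, -0.082, -0.016]
force: [-0.3, -0.8, 0.1]
grip_width: 0.001
grip_force: 0.0
```

```bash
cat > look.py <<'E'
from rig import *;from h import *
import sys
s=sense();P,Q=cur(s);q=P-O;print("tcp board",(q@bx).round(1),(q@by).round(1),P[2].round(1),"F",s["force"].round(2),"tau",s["wrist_torque"].round(2))
c=capture("wrist");cv2.imwrite("pics/l.png",c["pixels"][:,:,::-1])
w=wcam(c,P,Q.as_matrix())
# dark foot + rod: depth points above the board at y<-50
vv,uu=np.mgrid[60:290:2,100:560:2];Z=c["z_map"][vv,uu];ok=Z>0
M=cv2.Rodrigues(w["rvec"])[0]
X=np.stack([(uu-c["cx"])/c["fx"]*Z,(vv-c["cy"])/c["fy"]*Z,Z],-1)[ok]-w["tvec"]
X=X@M-O;A=np.c_[X@bx,X@by,X[:,2]]
g=(A[:,2]>26)&(A[:,1]<-98)&(A[:,1]>-140)&(A[:,0]<185)
if g.any():print("foot pts",g.sum(),np.median(A[g],0).round(1),"max z",A[g][:,2].max().round(1))
E
python3 look.py
```

```text
tcp board 134.2 -82.6 12.3 F [-0.29 -0.83  0.12] tau [ 0.15 -0.03  0.07]
foot pts 492 [ 129.4 -114.6   36.3] max z 78.7
```

Call:
servo_tool --commands '[[1,[0,0.003,0.0005],[0,0,0]],[1,[0.0003,0.0035,-0.0002],[0,0,0]],[1,[0.0003,0.0035,-0.0002],[0,0,0]],[1,[0,0,0],[0,0,0]]]'

```text
time_s: 7.63
eef_pos: [667.4, 63.6, 17.1]
ee_rot: [0.207, 0.975, -0.082, -0.015]
force: [0.4, 0.4, -1.4]
grip_width: -0.004
grip_force: 0.0
```

```bash
python3 look.py
```

```text
tcp board 124.7 -83.4 17.1 F [ 0.38  0.4  -1.36] tau [ 0.11 -0.02 -0.03]
foot pts 508 [ 129.5 -113.8   36.8] max z 83.7
```

View pics/l.png

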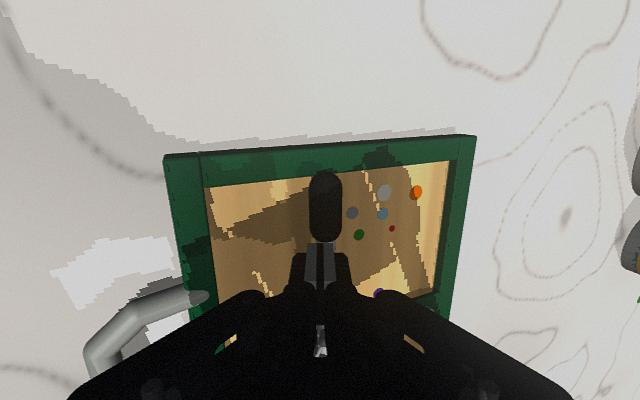

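The fingertips (319,243) are in line with the rod under the foot (326,205). I'll check depths to see which lies in front.

```bash
python3 - <<'E'
from rig import *;from h import *
s=sense();P,Q=cur(s);c=capture("wrist");w=wcam(c,P,Q.as_matrix());M=cv2.Rodrigues(w["rvec"])[0]
def pt(u,v):
    Z=float(np.median(c["z_map"][v-1:v+2,u-1:u+2]));X=M.T@(np.array([(u-c["cx"])/c["fx"]*Z,(v-c["cy"])/c["fy"]*Z,Z])-w["tvec"])-O
    return round(Z,1),(X@bx).round(1),(X@by).round(1),X[2].round(1)
for uv in [(326,180),(326,205),(326,230),(326,239),(326,246),(326,255),(313,246),(313,255),(313,270),(340,250),(345,265),(298,265),(320,340),(250,230)]: print(uv,pt(*uv))
C=capture("top");cv2.imwrite("pics/t3.png",cv2.resize(C["pixels"][100:260,200:380],None,fx=4,fy=3.7,interpolation=cv2.INTER_CUBIC)[:,:,::-1])
E
```

```text
(326, 180) (151.2, np.float64(128.2), np.float64(-127.2), np.float64(35.5))
(326, 205) (153.0, np.float64(129.2), np.float64(-114.6), np.float64(37.6))
(326, 230) (157.0, np.float64(129.3), np.float64(-100.9), np.float64(37.9))
(326, 239) (159.7, np.float64(128.9), np.float64(-95.2), np.float64(36.9))
(326, 246) (150.0, np.float64(133.1), np.float64(-96.2), np.float64(46.0))
(326, 255) (141.9, np.float64(136.8), np.float64(-95.9), np.float64(53.7))
(313, 246) (150.2, np.float64(139.0), np.float64(-96.1), np.float64(43.1))
(313, 255) (142.2, np.float64(142.3), np.float64(-95.8), np.float64(51.0))
(313, 270) (129.6, np.float64(147.4), np.float64(-95.8), np.float64(63.3))
(340, 250) (200.5, np.float64(105.7), np.float64(-70.1), np.float64(9.3))
(345, 265) (140.8, np.float64(129.7), np.float64(-91.9), np.float64(59.6))
(298, 265) (140.5, np.float64(149.9), np.float64(-92.2), np.float64(50.9))
(320, 340) (174.7, np.float64(134.3), np.float64(-32.7), np.float64(39.9))
(250, 230) (169.9, np.float64(163.6), np.float64(-95.9), np.float64(9.7))
```

```bash
python3 - <<'E'
import pickle,numpy as np
c,P,Mt=pickle.load(open("w1.pkl","rb"));T=c["T_tool_cam"];Z=c["z_map"];print(c["cx"],c["cy"])
vv,uu=np.mgrid[0:400,0:640];X=np.stack([(uu-c["cx"])/c["fx"]*Z,(vv-c["cy"])/c["fy"]*Z,Z],-1)@T[:3,:3].T+T[:3,3]
for v in range(236,300,6):
    u=[u for u in range(280,360) if 0<Z[v,u]<190]
    if u: print(v,u[0],u[-1],X[v,u[0]].round(1),X[v,313].round(1),X[v,u[-1]].round(1))
E
```

```text
319.7255331881747 198.4867373707682
248 307 332 [ 12.1  -5.5 -30.5] [ 12.8  -2.4 -31.8] [ 12.4   7.  -31.1]
254 296 343 [  8.8 -11.  -30.7] [ 12.8  -2.3 -37.9] [  9.   12.6 -30.9]
260 292 347 [  8.3 -12.6 -35.6] [ 13.   -2.2 -44. ] [  8.8  14.1 -36.5]
266 291 348 [  8.4 -12.6 -41.5] [ 12.4  -2.1 -48. ] [  9.   14.  -42.4]
272 290 349 [  9.  -12.5 -47.5] [ 12.6  -2.  -53.2] [  8.1  14.2 -46.1]
278 289 350 [  8.6 -12.5 -51.7] [ 12.8  -1.9 -58. ] [  8.1  14.2 -50.9]
284 287 352 [ 13.9 -11.9 -63.9] [ 11.   -1.9 -59.7] [ 14.   13.5 -64.1]
290 283 356 [ 13.8 -13.1 -67.6] [  82.7    1.  -165. ] [ 14.1  14.6 -68.1]
296 280 359 [  8.3 -14.9 -63.9] [ 14.1  -1.6 -71.7] [  8.9  16.4 -64.6]
```

The depth data puts the visible shut fingertips about 26 mm behind the reported TCP, which explains the overshoots. I'll go back and feel my way down with the force reading.

Call:
servo_tool --commands '[[1,[0,0,-0.015],[0,0,0]],[1,[0,-0.015,0],[0,0,0]],[1,[0,-0.005,0.012],[0,0,0]],[1,[0,0,0.008],[0,0,0]],[1,[0,0,0.004],[0,0,0]],[1,[0,0,0.003],[0,0,0]],[1,[0,0,0.003],[0,0,0]],[1,[0,0,0],[0,0,0]]]'

```text
time_s: 8.45
eef_pos: [668.9, 75.6, -6.2]
ee_rot: [0.207, 0.975, -0.082, -0.016]
force: [-0.8, -0.3, 0.0]
grip_width: 0.002
grip_force: 0.0
```

Call:
servo_tool --commands '[[1,[0,0,0.003],[0,0,0]],[1,[0,0,0.003],[0,0,0]],[1,[0,0,0],[0,0,0]]]'

```text
time_s: 8.7
eef_pos: [669.5, 74.6, -8.9]
ee_rot: [0.207, 0.975, -0.082, -0.014]
force: [-1.9, 4.2, 10.0]
grip_width: -0.002
grip_force: 4.9
```

```bash
python3 look.py
```

```text
tcp board 135.9 -83.7 -8.9 F [-1.93  4.16 10.01] tau [ 0.29  0.56 -0.27]
foot pts 651 [ 130.2 -114.2   36.5] max z 58.7
```

```bash
cat >> h.py <<'E'
L=22
def flip(th,rr=82,gap=0,tip=13.5,tilt=24):
    r=rot(tilt);s,c=np.sin(th),np.cos(th);t=np.deg2rad(tilt)
    off=5.5+7*c+12*s+gap;d=(28-12.5*np.sin(t)-tip)/np.cos(t)+L
    return hub+rr*(c*e1+s*e2)+r.apply([off*s,-off*c,d]),r
E
python3 - <<'E'
from rig import *;from h import *
s=sense();p,r=flip(0);need(s,p,r)
E
```

```text
shift mm [-1.6 13.   3.2] turn units [-0.01 -0.03 -0.07]
```

Call:
servo_tool --commands '[[1,[-0.003,0,-0.004],[0,0,0]],[1,[0,0.004,0.0015],[0,0,0]],[1,[0,0.004,0.0015],[0,0,0]],[1,[0,0.0035,0.001],[0,0,0]],[1,[0.0004,0.0035,-0.0005],[0,0,0]],[1,[0.0004,0.0035,-0.0005],[0,0,0]],[1,[0.0001,0.0037,-0.0005],[0,0,0]],[1,[0.0001,0.0037,-0.0005],[0,0,0]],[1,[0,0,0],[0,0,0]]]'

```text
time_s: 9.5
eef_pos: [663.0, 50.8, 1.6]
ee_rot: [0.207, 0.975, -0.082, -0.016]
force: [-0.0, 1.1, -1.6]
grip_width: -0.003
grip_force: 0.8
```

```bash
python3 look.py; python3 - <<'E'
from rig import *;from h import *
s=sense();p,r=flip(.2);need(s,p,r)
T=np.r_[0:1.31:.1];C=np.array([r.inv().apply(flip(t)[0]) for t in T])
print(np.round(np.diff(C,axis=0),1))
E
```

```text
tcp board 111.4 -81.1 1.6 F [-0.02  1.12 -1.6 ] tau [ 0.46 -0.11 -0.07]
foot pts 591 [ 103.2 -112.6   51.1] max z 55.4
shift mm [2.2 0.9 1.2] turn units [ 0.   -0.01 -0.07]
[[ 1.   7.  -0.9]
 [ 0.3  7.2 -0.8]
 [-0.3  7.3 -0.8]
 [-1.   7.4 -0.8]
 [-1.7  7.4 -0.8]
 [-2.4  7.3 -0.7]
 [-3.2  7.2 -0.7]
 [-3.9  7.  -0.6]
 [-4.7  6.6 -0.6]
 [-5.4  6.2 -0.5]
 [-6.2  5.7 -0.4]
 [-6.8  5.2 -0.4]
 [-7.4  4.5 -0.3]]
```

The foot has risen from about 37 to 51 mm and moved toward -x, so the stand is turning. Continue along the arc.

Call:
servo_tool --commands '[[1,[0,0.0037,-0.0004],[0,0,0]],[1,[-0.0003,0.0037,-0.0004],[0,0,0]],[1,[-0.0005,0.0037,-0.0004],[0,0,0]],[1,[-0.0005,0.0037,-0.0004],[0,0,0]],[1,[-0.0009,0.0037,-0.0004],[0,0,0]],[1,[-0.0009,0.0037,-0.0004],[0,0,0]],[1,[-0.0012,0.0037,-0.0004],[0,0,0]],[1,[-0.0012,0.0037,-0.0004],[0,0,0]],[1,[-0.0016,0.0036,-0.0004],[0,0,0]],[1,[-0.0016,0.0036,-0.0004],[0,0,0]]]'

```text
time_s: 10.38
eef_pos: [648.9, 21.2, 20.2]
ee_rot: [0.207, 0.975, -0.081, -0.016]
force: [0.4, 1.1, -0.7]
grip_width: -0.001
grip_force: 0.3
```

```bash
python3 look.py; python3 - <<'E'
from rig import *;from h import *
s=sense();p,r=flip(.7);need(s,p,r)
E
```

```text
tcp board 79.8 -71.9 20.2 F [ 0.42  1.08 -0.66] tau [ 0.36 -0.08 -0.03]
foot pts 22 [ 57.2 -98.5  71.1] max z 73.5
shift mm [2.8 0.2 1.7] turn units [ 0.   -0.01 -0.07]
```

Call:
servo_tool --commands '[[1,[-0.002,0.0035,-0.0003],[0,0,0]],[1,[-0.002,0.0035,-0.0003],[0,0,0]],[1,[-0.0023,0.0033,-0.0003],[0,0,0]],[1,[-0.0023,0.0033,-0.0003],[0,0,0]],[1,[-0.0027,0.0031,-0.0003],[0,0,0]],[1,[-0.0027,0.0031,-0.0002],[0,0,0]],[1,[-0.0031,0.0028,-0.0002],[0,0,0]],[1,[-0.0031,0.0028,-0.0002],[0,0,0]],[1,[-0.0034,0.0026,-0.0002],[0,0,0]],[1,[-0.0034,0.0026,-0.0002],[0,0,0]]]'

```text
time_s: 11.27
eef_pos: [617.5, -0.7, 34.7]
ee_rot: [0.207, 0.975, -0.081, -0.016]
force: [-0.2, 0.2, 0.2]
grip_width: -0.002
grip_force: 0.0
```

Call:
servo_tool --commands '[[1,[-0.0035,0.0023,0],[0,0,0]],[1,[-0.0035,0.0023,0],[0,0,0]],[1,[0,0,0],[0,0,0]]]'

```text
time_s: 11.52
eef_pos: [609.8, -3.7, 36.7]
ee_rot: [0.207, 0.975, -0.081, -0.016]
force: [0.4, 0.1, -0.5]
grip_width: -0.004
grip_force: 0.0
```

```bash
python3 look.py; python3 - <<'E'
from rig import *;from h import *
c=capture("top");cv2.imwrite("pics/t4.png",cv2.resize(c["pixels"][100:260,200:380],None,fx=2,fy=2,interpolation=cv2.INTER_CUBIC)[:,:,::-1])
a=cv2.imread("pics/l.png");b=cv2.imread("pics/t4.png");m=np.zeros((400,760,3),np.uint8);m[:250,:400]=cv2.resize(a,(400,250));m[:320,400:]=b;cv2.imwrite("pics/m1.png",m)
E
```

```text
tcp board 49.0 -37.3 36.7 F [ 0.43  0.06 -0.54] tau [0.18 0.01 0.02]
```

View pics/m1.png

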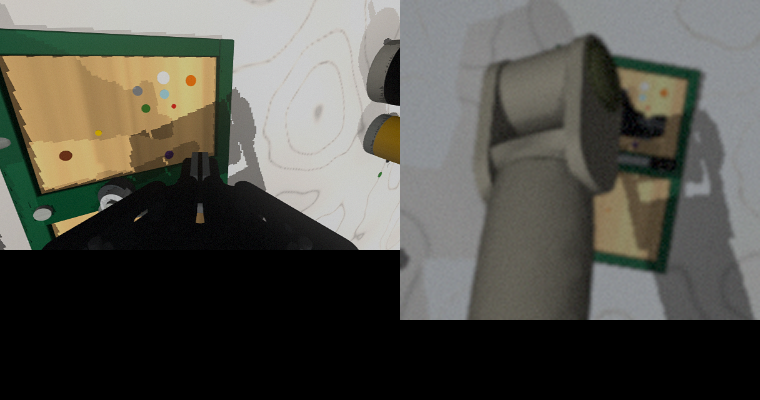

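The stand has left the far panel half and the fingers are free, so it has probably snapped to its stop. I'll back off sideways, lift, straighten the tool and check.

Call:
servo_tool --commands '[[1,[0.015,-0.003,0],[0,0,0]],[1,[0.015,-0.003,0],[0,0,0]],[1,[0,0,-0.03],[0,0,0]],[1,[0,0,-0.035],[0,0,0]],[1,[0,0,-0.035],[0,0,0]],[0.2,[0,-0.02,-0.02],[0.8,0,0]],[0.2,[0,-0.02,0],[0.8,0,0]],[0.2,[0,-0.02,0],[0.8,0,0]],[0.2,[0,-0.02,0],[0.8,0,0]],[0.2,[0,-0.02,0],[0.8,0,0]]]'

```text
time_s: 12.45
eef_pos: [664.7, 141.1, 118.9]
ee_rot: [-0.002, 0.997, -0.083, 0.002]
force: [0.5, -0.1, -0.1]
grip_width: 0.404
grip_force: 0.0
```

```bash
python3 - <<'E'
from rig import *;from h import *
s=sense();need(s,B(240,0,100),rot(0));print(s["eef_pos"],s["grip_width"])
E
```

```text
shift mm [-68.8 -38.8  18.8] turn units [-0.04 -0.03 -0.06]
[664.74433566 141.09053086 118.87405908] 0.4043650956603985
```

Call:
servo_tool --commands '[[0.2,[-0.0172,-0.0097,0],[0,0,0]],[0.2,[-0.0172,-0.0097,0],[0,0,0]],[0.2,[-0.0172,-0.0097,0],[0,0,0]],[0.2,[-0.0172,-0.0097,0],[0,0,-0.06]],[0.2,[0,0,0],[0,0,0]],[0.2,[0,0,0],[0,0,0]]]'

```text
time_s: 12.95
eef_pos: [602.9, 190.1, 119.0]
ee_rot: [0.0, 0.997, -0.079, 0.002]
force: [0.2, -0.2, 0.4]
grip_width: 0.397
grip_force: 0.0
```

```bash
python3 look.py; python3 - <<'E'
from rig import *;from h import *
s=sense();need(s,B(240,0,100),rot(0))
P,Q=cur(s);c=capture("wrist");cv2.imwrite("pics/w6.png",c["pixels"][:,:,::-1]);import pickle;pickle.dump((c,P,Q.as_matrix()),open("w6.pkl","wb"))
E
```

```text
tcp board 239.3 0.3 119.0 F [ 0.21 -0.24  0.43] tau [-0.   -0.03  0.05]
shift mm [-0.4 -1.2 18.9] turn units [ 0.   -0.04  0.  ]
```

View pics/w6.png

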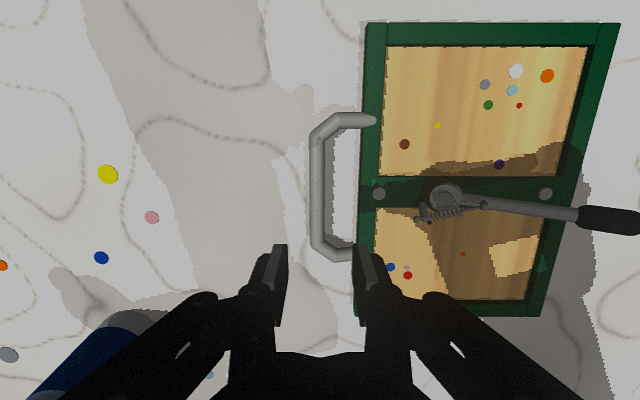

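The stand lies down along the board's -x, with its foot at (610,218). The handle bar runs vertically at u≈318, v 140–240, and the open fingers line up with it on both sides.

```bash
python3 - <<'E'
from h import *;import pickle
c=wcam(*pickle.load(open("w6.pkl","rb")))
for n,uv,z in [("barA",[318,145],18),("barB",[318,230],18),("barmid",[318,186],18),("TL",[365,24],16),("BL",[620,24],16),("riv",[378,193],16),("riv2",[545,193],16),("foot",[608,218],88)]:
    q=ray(c,uv,z)[0]-O;print(n,(q@bx).round(1),(q@by).round(1))
E
```

```text
barA 239.8 -45.0
barB 239.9 36.8
barmid 239.8 -7.4
TL 202.4 -139.9
BL 0.7 -139.9
riv 183.7 -0.1
riv2 27.4 -0.1
foot 35.3 -3.8
```

Call:
servo_tool --commands '[[0.2,[0,-0.001,0.025],[0,0,0]],[0.2,[0,0,0.025],[0,0,0]],[0.2,[0,0,0.025],[0,0,0]],[0.2,[0,0,0.02],[0,0,0]],[0.2,[0,0,0.015],[0,0,0]],[0.2,[0,0,0.01],[0,0,0]],[0.2,[0,0,0.006],[0,0,0]],[0.2,[0,0,0.004],[0,0,0]],[0.2,[0,0,0],[0,0,0]]]'

```text
time_s: 13.8
eef_pos: [603.8, 190.3, -11.4]
ee_rot: [0.0, 0.997, -0.08, 0.002]
force: [-0.5, 0.0, -0.2]
grip_width: 0.396
grip_force: 0.0
```

Call:
servo_tool --commands '[[0.2,[0,0,0.004],[0,0,0]],[0.4,[0,0,0],[0,0,0]],[1,[0,0,0],[0,0,0]],[1,[0,0,0],[0,0,0]],[1,[0,0,0],[0,0,0]],[1,[0,0,0],[0,0,0]],[1,[0,0,0],[0,0,0]]]' --squeeze 30

```text
time_s: 14.38
eef_pos: [603.9, 190.7, -14.7]
ee_rot: [-0.0, 0.997, -0.08, 0.002]
force: [-1.3, 2.4, 3.6]
grip_width: 0.149
grip_force: 29.6
```

```bash
cat >> h.py <<'E'
def han(phi):
    f=min(phi,np.pi/2);X=240*np.cos(f)-18*np.sin(f);Z=240*np.sin(f)+18*np.cos(f)
    g=phi-f
    if g>0: X=-16+240*np.cos(phi)-2*np.sin(phi);Z=240*np.sin(phi)+2*np.cos(phi)
    return np.array([X,Z])
E
python3 - <<'E'
from h import *
H=np.array([han(x) for x in np.r_[0:np.deg2rad(99.01):42j]]);D=np.diff(H,axis=0)
for i in range(0,41,5): print(i,[[round(-a/1e3,4),round(-b/1e3,4)] for a,b in D[i:i+5]])
E
```

```text
0 [[np.float64(0.001), np.float64(-0.0101)], [np.float64(0.0014), np.float64(-0.01)], [np.float64(0.0018), np.float64(-0.01)], [np.float64(0.0022), np.float64(-0.0099)], [np.float64(0.0027), np.float64(-0.0098)]]
5 [[np.float64(0.0031), np.float64(-0.0097)], [np.float64(0.0035), np.float64(-0.0095)], [np.float64(0.0039), np.float64(-0.0094)], [np.float64(0.0043), np.float64(-0.0092)], [np.float64(0.0046), np.float64(-0.009)]]
10 [[np.float64(0.005), np.float64(-0.0088)], [np.float64(0.0054), np.float64(-0.0086)], [np.float64(0.0057), np.float64(-0.0084)], [np.float64(0.0061), np.float64(-0.0081)], [np.float64(0.0064), np.float64(-0.0078)]]
15 [[np.float64(0.0068), np.float64(-0.0076)], [np.float64(0.0071), np.float64(-0.0073)], [np.float64(0.0074), np.float64(-0.007)], [np.float64(0.0077), np.float64(-0.0067)], [np.float64(0.0079), np.float64(-0.0063)]]
20 [[np.float64(0.0082), np.float64(-0.006)], [np.float64(0.0084), np.float64(-0.0056)], [np.float64(0.0087), np.float64(-0.0053)], [np.float64(0.0089), np.float64(-0.0049)], [np.float64(0.0091), np.float64(-0.0045)]]
25 [[np.float64(0.0093), np.float64(-0.0041)], [np.float64(0.0094), np.float64(-0.0038)], [np.float64(0.0096), np.float64(-0.0034)], [np.float64(0.0097), np.float64(-0.0029)], [np.float64(0.0098), np.float64(-0.0025)]]
30 [[np.float64(0.0099), np.float64(-0.0021)], [np.float64(0.01), np.float64(-0.0017)], [np.float64(0.0101), np.float64(-0.0013)], [np.float64(0.0101), np.float64(-0.0009)], [np.float64(0.0101), np.float64(-0.0004)]]
35 [[np.float64(0.0101), np.float64(0.0)], [np.float64(0.0101), np.float64(0.0004)], [np.float64(0.0101), np.float64(0.0004)], [np.float64(0.0101), np.float64(0.0006)], [np.float64(0.0101), np.float64(0.001)]]
40 [[np.float64(0.01), np.float64(0.0015)]]
```

Call:
servo_tool --commands '[[1,[0,0.001,-0.01],[0,0,0]],[1,[0,0.0014,-0.01],[0,0,0]],[1,[0,0.0018,-0.01],[0,0,0]],[1,[0,0.0022,-0.0099],[0,0,0]],[1,[0,0.0027,-0.0098],[0,0,0]],[1,[0,0.0031,-0.0097],[0,0,0]],[1,[0,0.0035,-0.0095],[0,0,0]],[1,[0,0,0],[0,0,0]]]' --squeeze 40

```text
time_s: 15.05
eef_pos: [601.9, 174.4, 56.2]
ee_rot: [-0.0, 0.997, -0.08, 0.003]
force: [0.8, 2.8, -2.7]
grip_width: 0.146
grip_force: 39.2
```

```bash
cat > look2.py <<'E'
from rig import *;from h import *
s=sense();P,Q=cur(s);q=P-O;print("tcp board",(q@bx).round(1),(q@by).round(1),P[2].round(1),"handle?",(P[2]+33).round(1),"F",s["force"].round(1),"tau",s["wrist_torque"].round(2),s["grip_width"],s["grip_force"])
c=capture("scene");M=cv2.Rodrigues(np.array(c["rvec"]))[0];Z=c["z_map"]
hsv=cv2.cvtColor(c["pixels"],cv2.COLOR_RGB2HSV)
m=(hsv[...,0]>65)&(hsv[...,0]<95)&(hsv[...,1]>110)&(Z>0);m[:120]=0
v,u=np.nonzero(m);X=np.c_[(u-c["cx"])/c["fx"],(v-c["cy"])/c["fy"],np.ones(len(u))]*Z[v,u][:,None]-np.array(c["tvec"]).ravel()
X=X@M-O;A=np.c_[X@bx,X@by,X[:,2]];A=A[(abs(A[:,1])<160)&(A[:,0]>-150)&(A[:,0]<250)&(A[:,2]>-8)]
print(len(A),"min/max",np.percentile(A,[1,99],0).round(0).tolist())
a=A[:,:1]*0+1;w=np.linalg.svd(A-A.mean(0))[2] if 0 else np.linalg.eigh(np.cov(A.T))[1]
n=w[:,0];print("board normal (bx,by,z)",n.round(3)," mean",A.mean(0).round(1))
E
python3 look2.py
```

```text
tcp board 223.7 -1.1 56.2 handle? 89.2 F [ 0.8  2.8 -2.7] tau [ 0.72 -0.06 -0.07] 0.14561933046614203 39.166021943092346
1409 min/max [[-1.0, -141.0, 14.0], [187.0, 132.0, 75.0]]
board normal (bx,by,z) [ 0.307  0.018 -0.952]  mean [ 93.6 -51.7  45.1]
```

Call:
servo_tool --commands '[[1,[0,0.0039,-0.0094],[0,0,0]],[1,[0,0.0043,-0.0092],[0,0,0]],[1,[0,0.0046,-0.009],[0,0,0]],[1,[0,0.005,-0.0088],[0,0,0]],[1,[0,0.0054,-0.0086],[0,0,0]],[1,[0,0.0057,-0.0084],[0,0,0]],[1,[0,0.0061,-0.0081],[0,0,0]],[1,[0,0.0064,-0.0078],[0,0,0]],[1,[0,0.0068,-0.0076],[0,0,0]],[1,[0,0.0071,-0.0073],[0,0,0]]]'

```text
time_s: 15.93
eef_pos: [591.9, 120.0, 139.0]
ee_rot: [-0.0, 0.997, -0.08, 0.002]
force: [0.7, 3.3, -1.7]
grip_width: 0.143
grip_force: 39.0
```

```bash
python3 look2.py
```

```text
tcp board 168.4 0.1 139.0 handle? 172.0 F [ 0.7  3.3 -1.7] tau [ 1.05 -0.16  0.07] 0.14263156495795162 39.02350723743439
1141 min/max [[-8.0, -141.0, 17.0], [147.0, 128.0, 175.0]]
board normal (bx,by,z) [ 0.646  0.02  -0.763]  mean [ 74.6 -60.2  84.4]
```

Call:
servo_tool --commands '[[1,[0,0.0074,-0.007],[0,0,0]],[1,[0,0.0077,-0.0067],[0,0,0]],[1,[0,0.0079,-0.0063],[0,0,0]],[1,[0,0.0082,-0.006],[0,0,0]],[1,[0,0.0084,-0.0056],[0,0,0]],[1,[0,0.0087,-0.0053],[0,0,0]],[1,[0,0.0089,-0.0049],[0,0,0]],[1,[0,0.0091,-0.0045],[0,0,0]],[1,[0,0.0093,-0.0041],[0,0,0]],[1,[0,0.0094,-0.0038],[0,0,0]]]'

```text
time_s: 16.82
eef_pos: [578.8, 37.2, 195.0]
ee_rot: [-0.001, 0.997, -0.079, 0.004]
force: [-0.8, 8.7, 5.4]
grip_width: 0.14
grip_force: 40.3
```

```bash
python3 look2.py
```

```text
tcp board 84.5 -0.2 195.0 handle? 228.0 F [-0.8  8.7  5.4] tau [ 1.39  0.17 -0.01] 0.14010639310072523 40.30471444129944
562 min/max [[-12.0, -141.0, 12.0], [80.0, 125.0, 186.0]]
board normal (bx,by,z) [ 0.891  0.017 -0.454]  mean [  34.3 -102.1  105.1]
```

Call:
servo_tool --commands '[[1,[0,0.0096,-0.0036],[0,0,0]],[1,[0,0.0097,-0.0032],[0,0,0]],[1,[0,0.0098,-0.0028],[0,0,0]],[1,[0,0.0099,-0.0023],[0,0,0]],[1,[0,0.01,-0.0018],[0,0,0]],[1,[0,0.0101,-0.0014],[0,0,0]],[1,[0,0.0101,-0.001],[0,0,0]],[1,[0,0.0101,-0.0005],[0,0,0]],[1,[0,0,0],[0,0,0]]]'

```text
time_s: 17.62
eef_pos: [565.7, -43.9, 210.3]
ee_rot: [0.001, 0.997, -0.08, 0.003]
force: [0.5, 1.7, 8.8]
grip_width: 0.142
grip_force: 43.5
```

```bash
python3 look2.py
```

```text
tcp board 2.4 -0.1 210.3 handle? 243.3 F [0.5 1.7 8.8] tau [ 0.45 -0.08  0.02] 0.1423651425008543 43.53262424468994
734 min/max [[-15.0, -141.0, 13.0], [15.0, 130.0, 202.0]]
board normal (bx,by,z) [ 0.995 -0.006 -0.105]  mean [  4.3 -67.7 149.5]
```

Call:
servo_tool --commands '[[1,[0,0.0101,0],[0,0,0]],[1,[0,0.0101,0],[0,0,0]],[1,[0,0.009,0],[0,0,0]],[1,[0,0.008,0.0003],[0,0,0]],[1,[0,0.007,0.0006],[0,0,0]],[1,[0,0.006,0.0006],[0,0,0]],[1,[0,0.004,0.0005],[0,0,0]],[1,[0,0,0],[0,0,0]]]'

```text
time_s: 18.33
eef_pos: [556.8, -96.3, 206.8]
ee_rot: [0.001, 0.997, -0.08, 0.002]
force: [-0.2, -0.9, 3.9]
grip_width: 0.146
grip_force: 44.8
```

```bash
python3 look2.py
```

```text
tcp board -50.8 0.4 206.8 handle? 239.8 F [-0.2 -0.9  3.9] tau [-0.02 -0.13 -0.03] 0.14645133237675165 44.77453351020813
834 min/max [[-40.0, -141.0, 10.0], [-10.0, 129.0, 203.0]]
board normal (bx,by,z) [ 0.994 -0.009  0.105]  mean [-27.7 -76.2 144.9]
```

Call:
servo_tool --commands '[[1,[0,0.003,0.0005],[0,0,0]],[1,[0,0.003,0.0005],[0,0,0]],[1,[0,0,0],[0,0,0]],[1,[0,0,0],[0,0,0]]]'

```text
time_s: 18.72
eef_pos: [556.0, -101.3, 206.1]
ee_rot: [0.0, 0.997, -0.08, 0.002]
force: [0.9, -0.3, 6.6]
grip_width: 0.146
grip_force: 45.0
```

```bash
python3 look2.py
```

```text
tcp board -55.8 0.3 206.1 handle? 239.1 F [ 0.9 -0.3  6.6] tau [ 0.19 -0.03 -0.04] 0.14645735660582218 45.01385450363159
854 min/max [[-45.0, -141.0, 10.0], [-10.0, 130.0, 202.0]]
board normal (bx,by,z) [ 0.992 -0.009  0.126]  mean [-30.5 -75.9 143.3]
```

Call:
servo_tool --commands '[[1,[0,0.003,0.0005],[0,0,0]],[1,[0,0.003,0.0005],[0,0,0]],[1,[0,0,0],[0,0,0]],[1,[0,0,0],[0,0,0]]]'

```text
time_s: 19.1
eef_pos: [555.0, -107.3, 204.9]
ee_rot: [0.001, 0.997, -0.08, 0.002]
force: [-0.7, -1.5, 5.8]
grip_width: 0.139
grip_force: 45.2
```

```bash
python3 look2.py
```

```text
tcp board -61.9 0.4 204.9 handle? 237.9 F [-0.7 -1.5  5.8] tau [-0.02 -0.06  0.01] 0.13947408302086417 45.23468613624573
882 min/max [[-50.0, -141.0, 10.0], [-10.0, 130.0, 201.0]]
board normal (bx,by,z) [ 0.989 -0.008  0.15 ]  mean [-33.9 -75.1 141.8]
```

Call:
servo_tool --commands '[[1,[0,0.0025,0.0004],[0,0,0]],[1,[0,0.0015,0.0003],[0,0,0]],[1,[0,0,0],[0,0,0]],[1,[0,0,0],[0,0,0]]]'

```text
time_s: 19.48
eef_pos: [554.5, -110.5, 204.4]
ee_rot: [-0.0, 0.997, -0.079, 0.002]
force: [1.1, 2.7, 6.5]
grip_width: 0.144
grip_force: 45.4
```

```bash
python3 look2.py
```

```text
tcp board -65.2 0.3 204.4 handle? 237.4 F [1.1 2.7 6.5] tau [ 0.64 -0.06 -0.05] 0.14430574169815058 45.41885018348694
883 min/max [[-52.0, -141.0, 10.0], [-10.0, 130.0, 201.0]]
board normal (bx,by,z) [ 0.986 -0.01   0.166]  mean [-35.7 -76.1 141.3]
```

Call:
servo_tool --commands '[[1,[0,0,0.0005],[0,0,0]],[1,[0,0,0],[0,0,0]],[1,[0,0,0],[0,0,0]],[1,[0,0,0],[0,0,0]],[1,[0,0,0],[0,0,0]],[1,[0,0,0],[0,0,0]]]'

```text
time_s: 20.03
eef_pos: [554.6, -110.5, 204.4]
ee_rot: [0.0, 0.997, -0.079, 0.002]
force: [-0.8, 3.0, 9.6]
grip_width: 0.142
grip_force: 45.8
```

```bash
python3 look2.py; python3 - <<'E'
from rig import *
print(finish_job())
E
```

```text
tcp board -65.2 0.2 204.4 handle? 237.4 F [-0.8  3.   9.6] tau [ 0.64  0.07 -0.07] 0.14170040342736295 45.78976571559906
884 min/max [[-52.0, -141.0, 10.0], [-11.0, 128.0, 201.0]]
board normal (bx,by,z) [ 0.986 -0.009  0.164]  mean [-35.6 -76.5 140.4]
the job is handed in; nothing more can be done
None
```

I handed the job in at about 20 s with the kickstand flipped down and the board standing, leaning back about 9.5°; the handle was still gripped with about 45 N. The hand-in returned no verdict. The stand-on-its-foot contact is inferred from the lean angle and a rise in force rather than seen directly, and the arm stayed well clear of the tins and bottle.

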